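# Press home the brass corner bosses of a keepsake-box lid

## Task

The lid of a keepsake box is clamped on the sliding carrier of the hand press, and three of its four brass corner bosses still stand proud. Shove the carrier along on its slides by the handle post until a boss is centred under the ram, press the palm knob down until that boss is fully home (it stops hard; never lean on it with more than 35 N), let the ram come back up, and step on to the next until all three are home. Press with the ram only and only on the three proud bosses; do not touch the bosses yourself, and leave the box, jar and gourd alone.

Things in the scene. Friction and masses are not known exactly. Their poses are not given: they have to be found in the camera images.
- press: Grey bench hand press, fixed, on four feet that raise it 4 to 14 mm off the counter: base plate 295 x 300 x 16 mm, column at the far (+x) side, overhanging head 60 mm wide, its underside 125 and top 165 mm up, ending 28 mm on the near side of the ram. Origin: underside of the base plate, on the ram's axis; heights below count from it. x points from handle to column, y to the left; turned up to 0.25 rad.
- ram: Upright steel ram through the press's head, with a black round palm knob on top. Origin: centre of its flat nose (13 mm across), 92 mm up when released. The nose stays on the press's axis and moves only straight down, up to 30 mm, against a return spring (about 3 N at the top, 5 to 7 N lower down); let go, it rises by itself.
- palm_top (a point): Top centre of the ram's palm knob (mushroom 52 mm across, 33 mm high), 139 mm above the nose: 231 mm up when released. To be pressed straight down; with a boss home under the nose it stops hard.
- saddle (a joint): Lower slide of the carrier (m): the carrier's travel along the press's y axis, -0.065 to 0.065; 0 has the lid's centre level with the ram. Stiff-running (about 4 N, more when moved fast) and stays where it is left.
- carrier (a joint): Upper slide (m): the carrier's travel along the press's x axis, -0.045 to 0.045; 0 has the lid's centre level with the ram. Stiff-running (about 4 N, more when moved fast) and stays where it is left.
- handle (a point): Point on the axis of the carrier's upright handle post, half-way up, 85 mm up. The post is a straight round black bar 28 mm in diameter, from 47 to 120 mm up. It stands on a flat tongue (top at 47 mm, 52 mm wide) 135 mm on the near side of the lid's centre. Pushed sideways from any side it moves the carrier and lid with it, one to one.
- lid: Dark wooden lid 100 x 150 x 14 mm lying clamped in the carrier, turned as the press is. Origin: centre of its underside, 50 mm up; its axes are the press's. Bosses sit near its corners, 33 mm from the centre in x and 53 mm in y.
- boss_a: Stepped round brass boss, 21 mm across, 5.5 mm thick, at the lid's near left corner (x -33, y +53 mm). Origin: centre of its top face (15 mm across). Proud by 5 to 9 mm at the start; it goes straight down, stiffly (somewhere between 5 and 12 N at the boss, hidden and different for each), and stays. Home, its head lies on the lid: top 19.5 mm above the lid's underside, where it stops hard.
- boss_b: The same kind of boss at the lid's near right corner (x -33, y -53 mm). Origin: centre of its top face.
- boss_c: The same kind of boss at the lid's far right corner (x +33, y -53 mm). Origin: centre of its top face.
- boss_set: The same kind of boss at the far left corner (x +33, y +53 mm), already home. Origin: centre of its top face.
- box: Bystander: the open dark wooden box that the lid belongs to, 110 x 160 mm, 60 mm high. Origin: centre of its underside.
- jar: Bystander: dark lidded pot-bellied jar, 120 mm across, 115 mm high. Origin: centre of its underside.
- gourd: Bystander: bottle gourd, 86 mm across, 146 mm high. Origin: centre of its underside.

How it is judged:
By the outcome, as a careful person would: the job done as asked, in the order asked, and still so for the second after the job is handed in, with the robot touching nothing.
It also fails if it takes over 72 s, if anything falls off the work surface, if the arm or the gripper's body presses on something with over 40 N, if the wrist force passes 120 N, or if a joint passes its speed limit or range.

## Robot

A 6-joint arm with a two-finger parallel gripper is mounted at the origin on the work surface. World frame = base frame: x ahead of the robot, y to its left, z up, the work surface at z = 0. Lengths are in m, angles in rad, forces in N, time in s.
With the tool pointing down it reaches from about 0.3 to 0.875 m from the base axis. Payload 4.2 kg.
Tool frame: the origin (TCP) lies at the very end of the fingers, on their centre line; the grasp point (between the pads) lies 19 mm behind it (ctrl.grasp_offset is the distance from the TCP to the grasp point, in m); z points along the fingers, y is the line along which they close (so a half turn about z gives the same grasp; the last joint's range is limited). The gripper opens to 85 mm and grips with 20 to 120 N. Pads are 22 mm wide; open, the fingers measure 114 mm over their backs; the gripper's body (76 mm by 85 mm) begins 54 mm behind the grasp point. The pads swing forward as they close: fully open they stand 13 mm farther back than shut.
Start: joints at [-1.174, 0.32, 1.565, -0, 1.257, -0.02], TCP at [0.233, -0.526, 0.231] pointing down, gripper open.
Joint ranges: [-3.11, 3.11], [-0.84, 2.01], [0.21, 2.61], [-1.34, 4.49], [0.05, 2.63], [-2.56, 2.56]. Speed limits (rad/s): [2.57, 2.57, 3.14, 3.14, 3.14, 3.14].

## Interface

Orientations are given as a 3x3 rotation matrix whose columns are the frame's x, y, z axes.
In Python, from station import ctrl gives the robot as it stands.
- The arm moves only by the shell command python3 -m jog 'ROWS' [FORCE]. ROWS is JSON, a list that holds one entry, the list of rows, each a list of 7 numbers: the opening, from -1 (shut) to 1 (fully open), then the shift along the tool's x, y, z in m, then the turn, a rotation vector about the tool's x, y, z in degrees. A call has 1 to 10 rows; each row shifts and turns the commanded pose from where the row before left it, along the tool's axes as they then stand; what a row does not reach is not made up. A row lasts 1/12 s, in which the tool goes at most 41.7 mm and 7.16 degrees, less where a joint would pass 70% of its speed; a pose out of reach is approached as far as the arm can. A call is refused whole if a number of a shift passes 0.0417 or a number of a turn 7.16, either way. A call with a gripper value outside its range is refused whole. The fingers move at their own pace and stop on an object; FORCE is the grip in N (left out, the last holds). Time passes only in rows, so rows that do not move let the fingers close. It gives the time, the measured TCP pose, the force, the opening and the grip force at its end, in the units of the state.
- ctrl.get_obs(): the state, without advancing time (a new reading comes with each control period).
- ctrl.capture(name): name is "scene" or "top"; returns a dict with "img" (420x560x3 uint8, red, green, blue), "camera_matrix" (3x3 intrinsics, pixels), "R" (3x3) and "t" (3): a world point X has camera coordinates R X + t. Camera axes: x right, y down, z forward; pixel columns grow to the right and rows downward; lengths in m; the calibration is good to about 2 mm. A picture is of the moment at which its call begins. There is no depth.
- ctrl.finish_job(): hands the job in; it is judged then, once.
The state is a dict: "time_s": time; "joints": joint angles; "dq": joint speeds; "joint_torque": joint torques, N m; "eef_pos": TCP position; "orientation": TCP orientation; "wrist_force": force on the tool from outside, world axes, zero at the start; "ft_torque": the same for the moment, N m; "gripper_width": finger opening in m; "grip_force": force on a finger pad.
Only numpy, scipy, OpenCV 4.12 (cv2) and the standard library are available. Lean on these libraries where they do the work, as an engineer would, in place of code of your own. Each camera call takes 0.05 s, during which the arm holds its last target. There are 200 camera calls.

## Working session

There is one attempt and no reset: what is moved stays moved. The work goes in short steps, Python scripts to look and compute and a shell command to move; the robot and the scene stay as the last step left them, time stands still between calls to the robot, and variables do not carry over. Pictures are saved under pics/ and viewed, at most 10 in all, crops included, and the job is handed in when it is done.

```bash
ls; mkdir -p pics
python3 - <<'E'
from station import ctrl
import cv2,numpy as np
for n in ("scene","top"):
    c=ctrl.capture(n); cv2.imwrite(f"pics/{n}0.png",cv2.resize(c["img"][:,:,::-1],(800,600),interpolation=cv2.INTER_CUBIC))
    print(n,c["camera_matrix"].tolist(),c["R"].round(4).tolist(),c["t"].round(4).tolist())
o=ctrl.get_obs();print(o)
E
```

```text
pics
scene [[384.2560467972069, 0.0, 280.5719517743023], [0.0, 384.2560467972069, 212.70901681569796], [0.0, 0.0, 1.0]] [[-0.8366, 0.5476, -0.0148], [0.4602, 0.6878, -0.5613], [-0.2972, -0.4764, -0.8275]] [0.4854, -0.1763, 1.5423]
top [[379.0283720727862, 0.0, 288.4815001116595], [0.0, 379.0283720727862, 205.22729716382096], [0.0, 0.0, 1.0]] [[0.0261, -0.9991, -0.0331], [-0.9941, -0.0225, -0.1064], [0.1056, 0.0357, -0.9938]] [0.0143, 0.6043, 1.1776]
{'time_s': 0.1, 'joints': array([-1.17397986e+00,  3.20250504e-01,  1.56553178e+00, -5.13269038e-06,
        1.25739789e+00, -1.99981679e-02]), 'dq': array([-0.00068815, -0.00206322, -0.00354964, -0.00145794,  0.0012267 ,
       -0.00045811]), 'joint_torque': array([-5.48133085e-04, -4.16410661e+01, -2.34705019e+01, -6.86038038e-05,
        4.87176425e-03,  2.03971990e-05]), 'eef_pos': array([ 0.23262958, -0.52539   ,  0.23056319]), 'orientation': array([[ 9.14382540e-01,  4.04850823e-01, -6.18056228e-04],
       [ 4.04851294e-01, -9.14381371e-01,  1.46228027e-03],
       [ 2.68662707e-05, -1.58730441e-03, -9.99998740e-01]]), 'wrist_force': array([-0.18702396, -0.2537189 , -0.49736376]), 'ft_torque': array([-0.01808799, -0.03349662, -0.04527984]), 'grip_force': 0.0, 'gripper_width': 0.08510258896320536}
```

View pics/scene0.png

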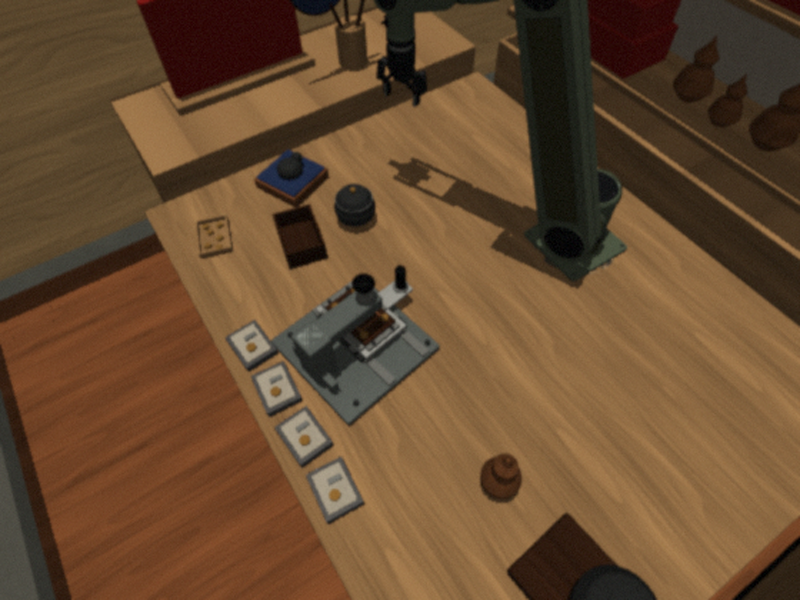

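View pics/top0.png

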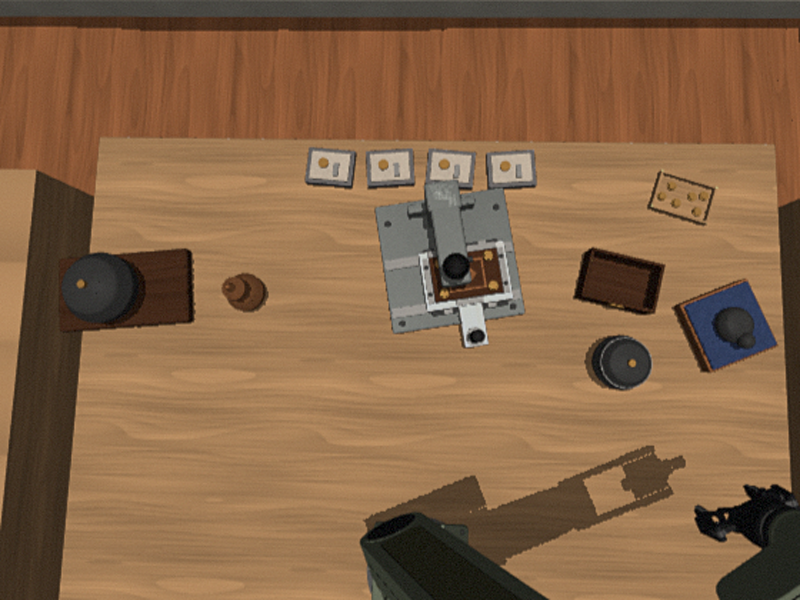

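The top view shows the press around (450,260), handle post (476,337), knob (456,266), with lid bosses at (445,294), (493,285) and (488,255). I'll take an enlarged crop next.

Run:
```python
from station import ctrl
import cv2
im=ctrl.capture("top")["img"][:,:,::-1][125:250,255:380]
cv2.imwrite("pics/c1.png",cv2.resize(im,(600,600),interpolation=cv2.INTER_CUBIC))
im=ctrl.capture("scene")["img"][:,:,::-1][180:300,185:315]
cv2.imwrite("pics/c2.png",cv2.resize(im,(650,600),interpolation=cv2.INTER_CUBIC))
```

```text
(no output)
```

View pics/c1.png

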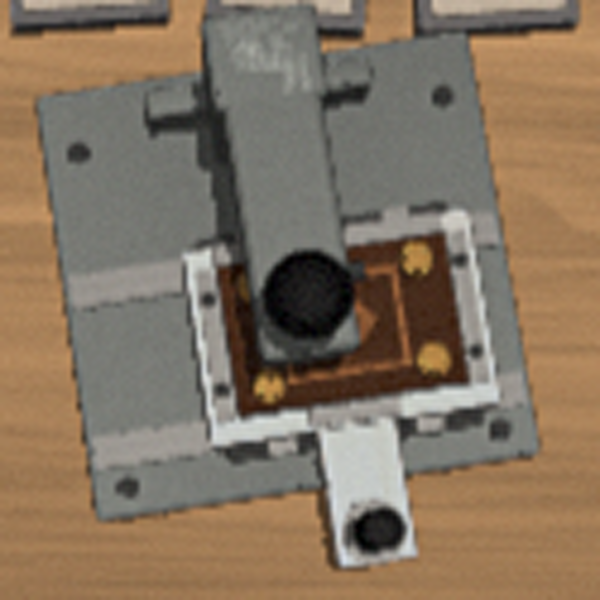

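View pics/c2.png

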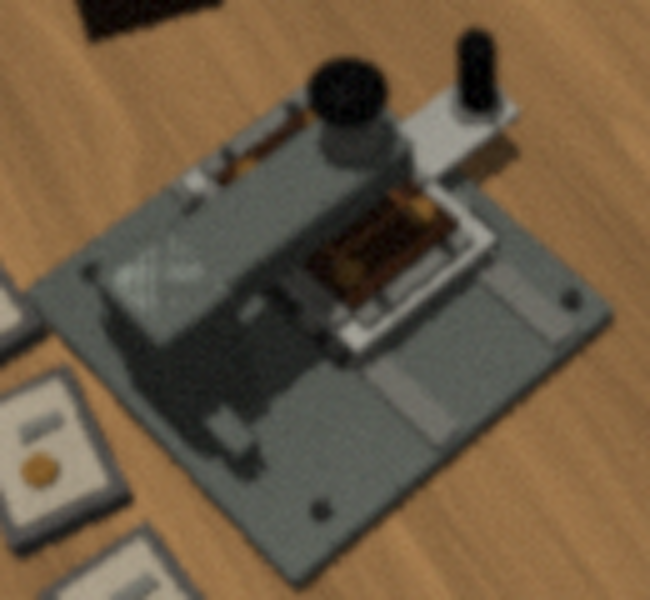

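Crop c1: knob centre (308,295), post top (379,528), bosses a (269,385), b (435,357), c (417,258); plate corners (38,100), (468,33), (540,455), (100,520). Crop c2: plate corners (30,290), (297,587), (612,315), post top (476,40), knob (347,90).

```bash
cat > fit.py <<'E'
import numpy as np
from scipy.optimize import least_squares
from station import ctrl
cams={n:ctrl.capture(n) for n in ("top","scene")}
def proj(n,X):
    c=cams[n];p=c["camera_matrix"]@(c["R"]@X+c["t"]);return p[:2]/p[2]
def pix(n,u,v):
    return np.array((u,v))/4.8+(255,125)-.4 if n=="top" else np.array((u,v))/5.+(185,180)-.4
def world(p,q): # press frame -> world
    c,s=np.cos(p[2]),np.sin(p[2]);return np.array([p[0]+c*q[0]-s*q[1],p[1]+s*q[0]+c*q[1],p[3]+q[2]])
E
python3 - <<'E'
from fit import *
# p: x,y,yaw,h, cx, sy, plate offset x,y, dpix scene(2)
def pts(p):
    cx,sy=p[4:6];ox,oy=p[6:8];W,L=.1475,.15
    C=lambda a,b:(ox+a*W,oy+b*L,.016)
    return [("top",(38,100),C(1,1)),("top",(468,33),C(1,-1)),("top",(540,455),C(-1,-1)),("top",(100,520),C(-1,1)),
     ("scene",(30,290),C(1,-1)),("scene",(297,587),C(1,1)),("scene",(612,315),C(-1,1)),
     ("top",(308,295),(0,0,.225)),("scene",(347,92),(0,0,.222)),
     ("top",(379,528),(cx-.135,sy,.12)),("scene",(476,40),(cx-.135,sy,.118)),
     ("top",(269,385),(cx-.033,sy+.053,.077)),("top",(435,357),(cx-.033,sy-.053,.077)),("top",(417,258),(cx+.033,sy-.053,.077))]
def f(p,full=False):
    r=[]
    for n,uv,q in pts(p):
        d=proj(n,world(p,q))-pix(n,*uv)
        if n=="scene":d=(d-p[8:10])*.7
        r.append(d)
    return np.array(r) if full else np.r_[np.ravel(r),p[8:10]*.3,(p[3]-.009)/.004*.3]
s=least_squares(f,[.6,0,.15,.009,0,0,0,0,0,0],x_scale=[.1,.1,.1,.01]+[.01]*4+[1,1],loss="soft_l1")
print(s.x.round(4));print(f(s.x,True).round(2).tolist())
np.save("p.npy",s.x);p=s.x
print("handle",world(p,(p[4]-.135,p[5],.085)),"knob",world(p,(0,0,.231)))
E
```

```text
[ 0.6383 -0.0585  0.1722 -0.0055  0.0014 -0.0299  0.0472 -0.0012 -0.6961
  0.611 ]
[[-0.12, -0.38], [0.04, -0.14], [0.08, 0.18], [-0.44, 0.35], [-0.96, 0.32], [-0.32, -0.34], [0.77, -0.76], [0.07, -0.17], [0.31, -0.06], [0.71, -0.17], [0.0, 1.17], [0.13, -0.24], [-0.38, 0.49], [-0.07, 0.2]]
handle [ 0.51177737 -0.11080014  0.07952827] knob [ 0.63828575 -0.0584559   0.22552827]
```

```bash
cat > fit2.py <<'E'
from fit import *
def pts(p):
    cx,sy=p[4:6];ox,oy=p[6:8];W,L=.1475,.15
    C=lambda a,b:(ox+a*W,oy+b*L,.016)
    return [("top",(38,100),C(1,1)),("top",(468,33),C(1,-1)),("top",(540,455),C(-1,-1)),("top",(100,520),C(-1,1)),
     ("scene",(30,290),C(1,-1)),("scene",(297,587),C(1,1)),("scene",(612,315),C(-1,1)),
     ("top",(308,295),(0,0,.225)),("scene",(347,92),(0,0,.222)),
     ("top",(379,528),(cx-.135,sy,.12)),("scene",(476,40),(cx-.135,sy,.118)),
     ("top",(269,385),(cx-.033,sy+.053,.077)),("top",(435,357),(cx-.033,sy-.053,.077)),("top",(417,258),(cx+.033,sy-.053,.077))]
def f(p,full=False):
    r=[]
    for n,uv,q in pts(p):
        d=proj(n,world(p,q)+(p[8:11] if n=="top" else p[11:14]))-pix(n,*uv)
        r.append(d)
    return np.array(r) if full else np.r_[np.ravel(r)/.4,p[8:14]/.002,(p[3]-.009)/.003]
s=least_squares(f,[.6,0,.15,.009]+[0]*10,x_scale=[.1,.1,.1,.01]+[.01]*10,loss="soft_l1")
p=s.x
if __name__=="__main__":
    print(p.round(4));print(f(p,True).round(2).tolist());np.save("p.npy",p)
    print("handle",world(p,(p[4]-.135,p[5],.085)),"knob",world(p,(0,0,.231)))
    o=ctrl.get_obs();print(np.degrees(np.arctan2(o["orientation"][1,:2],o["orientation"][0,:2])))
E
python3 fit2.py
```

```text
[ 6.373e-01 -5.820e-02  1.721e-01 -3.100e-03  1.200e-03 -2.980e-02
  4.690e-02 -1.000e-03  1.000e-03 -3.000e-04 -1.300e-03 -1.000e-03
  3.000e-04 -2.000e-04]
[[-0.2, -0.38], [0.05, -0.13], [0.09, 0.27], [-0.52, 0.43], [-1.51, 0.58], [-0.49, -0.34], [1.09, -0.95], [0.09, -0.25], [0.34, -0.05], [0.73, -0.1], [-0.07, 1.74], [0.13, -0.21], [-0.34, 0.52], [-0.04, 0.21]]
handle [ 0.51054693 -0.11046253  0.08194664] knob [ 0.63731146 -0.05816278  0.22794664]
[ 23.88218025 -66.11781947]
```

```bash
python3 -m jog '[[[1,0.03,-0.019,0,0,0,0],[1,0.03,-0.019,0,0,0,0],[1,0.03,-0.019,0,0,0,0],[1,0.03,-0.019,0,0,0,0],[1,0.03,-0.019,0,0,0,0],[1,0.03,-0.019,0,0,0,0],[1,0.03,-0.019,0,0,0,0],[1,0.03,-0.019,0,0,0,0],[1,0.03,-0.019,0,0,0,0],[1,0.03,-0.019,0,0,0,0]]]'
python3 -m jog '[[[1,0.03,-0.019,0,0,0,0],[1,0.03,-0.019,0,0,0,0],[1,0.03,-0.019,0,0,0,0],[1,0.03,-0.019,0,0,0,0],[1,0,0,0,0,0,7],[1,0,0,0,0,0,7],[1,0,0,0,0,0,0],[1,0,0,0,0,0,0]]]' 60
```

```text
time_s: 1.23
eef_pos: [0.4309, -0.229, 0.2315]
orientation: [[0.914, 0.405, 0.001], [0.405, -0.914, -0.0], [0.0, 0.001, -1.0]]
wrist_force: [0.8, -0.3, -0.5]
gripper_width: 0.0854
grip_force: 0.0
time_s: 1.9
eef_pos: [0.5091, -0.1124, 0.2313]
orientation: [[0.985, 0.175, -0.0], [0.175, -0.985, -0.0], [-0.0, 0.0, -1.0]]
wrist_force: [-0.2, 0.5, -0.1]
gripper_width: 0.086
grip_force: 0.0
```

```bash
python3 -m jog '[[[1,0,0,0.025,0,0,0],[1,0,0,0.025,0,0,0],[1,0,0,0.025,0,0,0],[1,0,0,0.02,0,0,0],[1,0,0,0.02,0,0,0],[1,0,0,0.02,0,0,0],[1,0,0,0.015,0,0,0],[1,0,0,0,0,0,0]]]'
python3 - <<'E'
from station import ctrl
import cv2
im=ctrl.capture("scene")["img"][:,:,::-1][160:280,200:330]
cv2.imwrite("pics/c3.png",cv2.resize(im,(650,600),interpolation=cv2.INTER_CUBIC))
E
```

```text
time_s: 2.57
eef_pos: [0.5068, -0.1126, 0.0786]
orientation: [[0.985, 0.173, -0.006], [0.173, -0.985, 0.001], [-0.006, -0.002, -1.0]]
wrist_force: [-1.3, 0.2, 0.4]
gripper_width: 0.0858
grip_force: 0.0
```

View pics/c3.png

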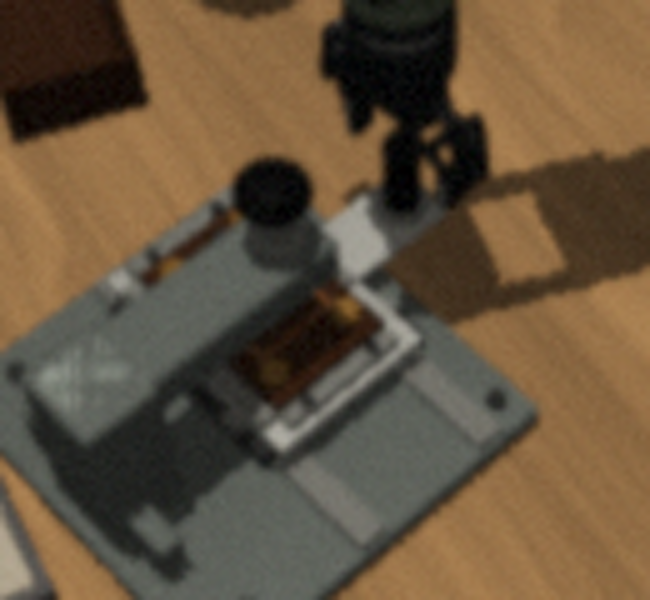

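The fingers straddle the post at (402,175). Closing now.

```bash
python3 -m jog '[[[-1,0,0,0,0,0,0],[-1,0,0,0,0,0,0],[-1,0,0,0,0,0,0],[-1,0,0,0,0,0,0],[-1,0,0,0,0,0,0],[-1,0,0,0,0,0,0],[-1,0,0,0,0,0,0],[-1,0,0,0,0,0,0]]]' 60
python3 - <<'E'
from fit import *
import cv2
p=np.load("p.npy");o=ctrl.get_obs()["eef_pos"];d=o[:2]-p[:2];c,s=np.cos(p[2]),np.sin(p[2])
print("press-frame post",c*d[0]+s*d[1],-s*d[0]+c*d[1],"fit",p[4]-.135,p[5])
cv2.imwrite("pics/c4.png",cv2.resize(cams["top"]["img"][:,:,::-1][125:250,255:380],(600,600),interpolation=cv2.INTER_CUBIC))
E
```

```text
time_s: 3.28
eef_pos: [0.5094, -0.1121, 0.0824]
orientation: [[0.985, 0.171, 0.001], [0.171, -0.985, 0.001], [0.001, -0.0, -1.0]]
wrist_force: [-1.3, 2.1, 5.5]
gripper_width: 0.0265
grip_force: 58.5
press-frame post -0.1352430440281519 -0.031228883604389118 fit -0.13384725714728624 -0.029823179406484872
```

```bash
python3 -m jog '[[[-1,0.006,0,0,0,0,0],[-1,0.007,0,0,0,0,0],[-1,0.007,0,0,0,0,0],[-1,0.007,0,0,0,0,0],[-1,0.006,0,0,0,0,0],[-1,0.004,0,0,0,0,0],[-1,0,0,0,0,0,0],[-1,0,0,0,0,0,0],[-1,0,0,0,0,0,0]]]'
python3 -m jog '[[[-1,0.002,0,0,0,0,0],[-1,0,0,0,0,0,0],[-1,0,0,0,0,0,0]]]'
python3 -m jog '[[[-1,0.002,0,0,0,0,0],[-1,0,0,0,0,0,0],[-1,0,0,0,0,0,0]]]'
```

```text
time_s: 4.13
eef_pos: [0.5456, -0.1057, 0.0824]
orientation: [[0.985, 0.172, 0.001], [0.172, -0.985, 0.001], [0.001, -0.0, -1.0]]
wrist_force: [-1.8, 3.4, 5.3]
gripper_width: 0.0266
grip_force: 58.6
time_s: 4.38
eef_pos: [0.547, -0.1054, 0.0824]
orientation: [[0.985, 0.172, -0.001], [0.172, -0.985, 0.0], [-0.0, -0.001, -1.0]]
wrist_force: [-2.5, 1.7, 6.2]
gripper_width: 0.027
grip_force: 58.6
time_s: 4.63
eef_pos: [0.5489, -0.1051, 0.0824]
orientation: [[0.985, 0.172, -0.001], [0.172, -0.985, 0.0], [-0.001, -0.001, -1.0]]
wrist_force: [-3.0, 1.5, 6.2]
gripper_width: 0.0265
grip_force: 58.6
```

```bash
for i in 1 2; do python3 -m jog '[[[-1,0.002,0,0,0,0,0],[-1,0,0,0,0,0,0],[-1,0,0,0,0,0,0]]]' | grep -E "eef|wrist"; done;  for i in 1 2 3; do python3 -m jog '[[[-1,0.001,0,0,0,0,0],[-1,0,0,0,0,0,0],[-1,0,0,0,0,0,0]]]' | grep -E "eef|wrist"; done
```

```text
eef_pos: [0.5508, -0.1048, 0.0824]
wrist_force: [-4.1, 0.9, 6.5]
eef_pos: [0.5528, -0.1044, 0.0824]
wrist_force: [-3.4, 0.5, 6.7]
eef_pos: [0.5533, -0.1043, 0.0824]
wrist_force: [-4.7, 1.0, 6.7]
eef_pos: [0.5532, -0.1043, 0.0824]
wrist_force: [-7.5, -0.4, 9.8]
eef_pos: [0.5532, -0.1044, 0.0824]
wrist_force: [-9.9, 0.0, 11.7]
```

```bash
python3 -m jog '[[[-1,-0.005,0,0,0,0,0],[-1,-0.005,0,0,0,0,0],[-1,-0.004,0,0,0,0,0],[-1,0,0.005,0,0,0,0],[-1,0,0.007,0,0,0,0],[-1,0,0.007,0,0,0,0],[-1,0,0.007,0,0,0,0],[-1,0,0.005,0,0,0,0],[-1,0,0,0,0,0,0],[-1,0,0,0,0,0,0]]]' | grep -E "eef|wrist|ori"; for i in 1 2 3 4 5 6; do python3 -m jog '[[[-1,0,0.001,0,0,0,0],[-1,0,0,0,0,0,0]]]' | grep -E "eef|wrist"; done
```

```text
eef_pos: [0.549, -0.1374, 0.0824]
orientation: [[0.985, 0.171, 0.003], [0.171, -0.985, -0.0], [0.003, 0.001, -1.0]]
wrist_force: [1.2, 1.3, 4.7]
eef_pos: [0.5491, -0.1378, 0.0824]
wrist_force: [-0.0, 3.4, 4.7]
eef_pos: [0.5492, -0.1386, 0.0824]
wrist_force: [0.7, 3.7, 5.6]
eef_pos: [0.5494, -0.1395, 0.0824]
wrist_force: [1.3, 4.4, 5.9]
eef_pos: [0.5495, -0.1398, 0.0824]
wrist_force: [1.0, 5.6, 6.3]
eef_pos: [0.5495, -0.1398, 0.0824]
wrist_force: [0.7, 9.8, 7.4]
eef_pos: [0.5495, -0.1399, 0.0824]
wrist_force: [0.3, 12.9, 7.4]
```

```bash
cat > where.py <<'E'
import numpy as np
from station import ctrl
o=ctrl.get_obs()["eef_pos"];d=o[:2]-(.5495,-.1399);a=.172;c,s=np.cos(a),np.sin(a)
print("cx,sy mm",(1e3*np.array([.0352+c*d[0]+s*d[1],-.065-s*d[0]+c*d[1]])).round(1),"z",o[2].round(4))
E
python3 -m jog '[[[-1,0,-0.005,0,0,0,0],[-1,-0.001,-0.005,0,0,0,0],[-1,-0.0015,-0.0045,0,0,0,0],[-1,0,0,0,0,0,0],[-1,0,0,0,0,0,0]]]' | grep wrist; python3 where.py
```

```text
wrist_force: [3.9, 0.3, 6.1]
cx,sy mm [ 33.4 -54.2] z 0.0824
```

```bash
python3 -m jog '[[[-1,-0.001,-0.0015,0,0,0,0],[-1,0,0,0,0,0,0],[-1,0,0,0,0,0,0]]]' | grep wrist; python3 where.py
```

```text
wrist_force: [5.1, -1.9, 5.3]
cx,sy mm [ 32.3 -53.2] z 0.0824
```

```bash
python3 -m jog '[[[1,0,0,0,0,0,0],[1,0,0,0,0,0,0],[1,0,0,0,0,0,0],[1,0,0,0,0,0,0],[1,0,0,-0.02,0,0,0],[1,0,0,-0.04,0,0,0],[1,0,0,-0.04,0,0,0],[1,0,0,-0.04,0,0,0],[1,0,0,-0.04,0,0,0],[1,0,0,-0.02,0,0,0]]]'
python3 -m jog '[[[-1,0.02,-0.01,0,0,0,0],[-1,0.02,-0.01,0,0,0,0],[-1,0.02,-0.011,0,0,0,0],[-1,0.02,-0.011,0,0,0,0],[-1,0.02,-0.011,0,0,0,0],[-1,0,0,0,0,0,0],[-1,0,0,0,0,0,0],[-1,0,0,0,0,0,0]]]'
python3 - <<'E'
from fit import *
import cv2
cv2.imwrite("pics/c5.png",np.hstack([cv2.resize(cams["top"]["img"][:,:,::-1][125:250,255:380],(400,400),interpolation=cv2.INTER_CUBIC),cv2.resize(cams["scene"]["img"][:,:,::-1][150:280,190:320],(400,400),interpolation=cv2.INTER_CUBIC)]))
E
```

```text
time_s: 9.22
eef_pos: [0.5438, -0.1282, 0.2864]
orientation: [[0.985, 0.172, 0.006], [0.172, -0.985, -0.002], [0.006, 0.003, -1.0]]
wrist_force: [1.5, -0.4, 0.3]
gripper_width: 0.0854
grip_force: 0.0
time_s: 9.88
eef_pos: [0.6315, -0.0588, 0.2807]
orientation: [[0.985, 0.172, -0.002], [0.172, -0.985, -0.0], [-0.002, 0.0, -1.0]]
wrist_force: [-0.6, 0.0, -0.1]
gripper_width: 0.0
grip_force: 0.0
```

View pics/c5.png

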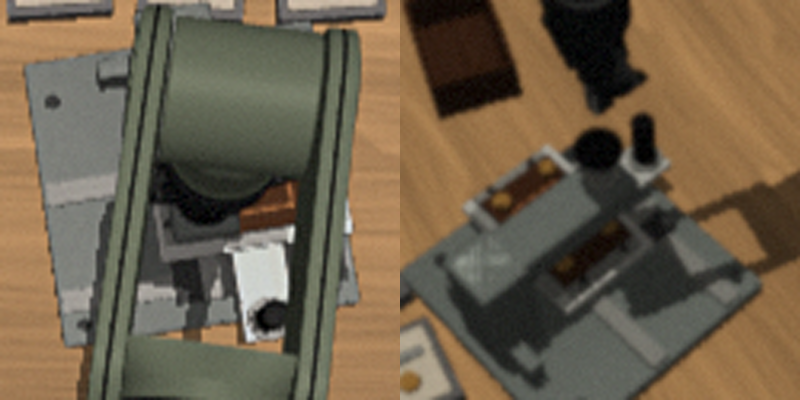

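The fingertip (598,105) hangs straight over the knob (598,148) in the right half, and the lid has stepped across. Descending to touch.

```bash
python3 -m jog '[[[-1,0.005,0.001,0.01,0,0,0],[-1,0,0,0.01,0,0,0],[-1,0,0,0.008,0,0,0],[-1,0,0,0.004,0,0,0],[-1,0,0,0,0,0,0],[-1,0,0,0,0,0,0]]]'|grep -E "eef|wrist"
for i in 1 2 3 4 ; do python3 -m jog '[[[-1,0,0,0.002,0,0,0],[-1,0,0,0,0,0,0]]]' | grep -E "eef|wrist"; done
```

```text
eef_pos: [0.6371, -0.0588, 0.2488]
wrist_force: [1.0, 0.2, -0.3]
eef_pos: [0.6374, -0.0587, 0.2475]
wrist_force: [0.3, 0.8, -0.3]
eef_pos: [0.6373, -0.0587, 0.2452]
wrist_force: [0.3, -0.1, 0.7]
eef_pos: [0.6372, -0.0587, 0.243]
wrist_force: [-0.5, -0.4, -0.2]
eef_pos: [0.6372, -0.0587, 0.2409]
wrist_force: [-0.2, 0.5, -0.3]
```

```bash
for i in 1 2 3 4 5 6; do python3 -m jog '[[[-1,0,0,0.002,0,0,0],[-1,0,0,0,0,0,0]]]' | grep -E "eef|wrist"; done
```

```text
eef_pos: [0.6372, -0.0587, 0.2389]
wrist_force: [0.2, -0.6, 0.4]
eef_pos: [0.6372, -0.0587, 0.2369]
wrist_force: [1.0, -0.9, -0.1]
eef_pos: [0.6374, -0.0588, 0.2355]
wrist_force: [0.3, -0.1, 2.6]
eef_pos: [0.6374, -0.0587, 0.2335]
wrist_force: [-0.1, -0.1, 2.0]
eef_pos: [0.6374, -0.0587, 0.2313]
wrist_force: [-0.6, 0.5, 3.9]
eef_pos: [0.6374, -0.0587, 0.2291]
wrist_force: [0.8, 0.2, 4.0]
```

```bash
for i in 1 2 3 4 5 6; do python3 -m jog '[[[-1,0,0,0.002,0,0,0],[-1,0,0,0,0,0,0]]]' | grep -E "eef|wrist"; done
```

```text
eef_pos: [0.6374, -0.0587, 0.227]
wrist_force: [0.1, -0.7, 4.5]
eef_pos: [0.6374, -0.0587, 0.2251]
wrist_force: [0.6, 0.4, 3.5]
eef_pos: [0.6374, -0.0587, 0.2231]
wrist_force: [0.4, -0.3, 4.7]
eef_pos: [0.6374, -0.0588, 0.2211]
wrist_force: [-0.5, 0.4, 4.5]
eef_pos: [0.6374, -0.0588, 0.2192]
wrist_force: [0.4, 0.0, 5.7]
eef_pos: [0.6374, -0.0587, 0.218]
wrist_force: [-1.7, 0.4, 6.5]
```

```bash
for i in 1 2 3; do python3 -m jog '[[[-1,0,0,0.001,0,0,0],[-1,0,0,0,0,0,0]]]' | grep -E "eef|wrist"; done
```

```text
eef_pos: [0.6375, -0.0587, 0.2176]
wrist_force: [-2.4, 0.9, 9.6]
eef_pos: [0.6375, -0.0587, 0.2169]
wrist_force: [-1.5, 0.7, 9.8]
eef_pos: [0.6375, -0.0587, 0.216]
wrist_force: [-2.4, 0.1, 10.4]
```

Boss a is moving (contact near z 0.218). Continuing in 1 mm steps to the stop.

```bash
for i in 1 2 3 4; do python3 -m jog '[[[-1,0,0,0.001,0,0,0],[-1,0,0,0,0,0,0]]]' | grep -E "eef|wrist"; done
```

```text
eef_pos: [0.6375, -0.0587, 0.2151]
wrist_force: [-2.4, -0.2, 10.2]
eef_pos: [0.6375, -0.0587, 0.2142]
wrist_force: [-1.7, 0.6, 11.0]
eef_pos: [0.6375, -0.0587, 0.2133]
wrist_force: [-2.6, -0.0, 11.5]
eef_pos: [0.6375, -0.0587, 0.2132]
wrist_force: [-3.7, 0.5, 15.3]
```

```bash
python3 -m jog '[[[-1,0,0,0.001,0,0,0],[-1,0,0,0,0,0,0],[-1,0,0,0,0,0,0]]]' | grep -E "eef|wrist"
python3 -m jog '[[[-1,0,0,-0.008,0,0,0],[-1,0,0,-0.015,0,0,0],[-1,0,0,-0.015,0,0,0],[-1,0,0,-0.02,0,0,0],[-1,0,0,-0.015,0,0,0],[1,-0.02,0.01,0,0,0,0],[1,-0.02,0.01,0,0,0,0],[1,-0.02,0.011,0,0,0,0],[1,-0.02,0.011,0,0,0,0],[1,-0.022,0.011,0,0,0,0]]]' 
python3 -m jog '[[[1,0,0,0,0,0,0],[1,0,0,0,0,0,0]]]'
python3 where.py
```

```text
eef_pos: [0.6375, -0.0587, 0.213]
wrist_force: [-4.9, 0.4, 18.8]
time_s: 15.4
eef_pos: [0.5448, -0.1289, 0.2811]
orientation: [[0.985, 0.172, -0.002], [0.172, -0.985, 0.0], [-0.002, -0.001, -1.0]]
wrist_force: [0.2, -0.3, 0.9]
gripper_width: 0.0606
grip_force: 0.0
time_s: 15.57
eef_pos: [0.5451, -0.129, 0.2818]
orientation: [[0.985, 0.17, -0.001], [0.17, -0.985, 0.0], [-0.001, -0.001, -1.0]]
wrist_force: [0.0, -0.7, -0.2]
gripper_width: 0.0833
grip_force: 0.0
cx,sy mm [ 32.7 -53.5] z 0.2818
```

Over the post. Descend 0.200 and grip.

```bash
python3 -m jog '[[[1,0,0,0.03,0,0,0],[1,0,0,0.04,0,0,0],[1,0,0,0.04,0,0,0],[1,0,0,0.04,0,0,0],[1,0,0,0.03,0,0,0],[1,0,0,0.02,0,0,0],[1,0,0,0,0,0,0],[1,0,0,0,0,0,0]]]' | grep -E "eef|wrist"
python3 -m jog '[[[-1,0,0,0,0,0,0],[-1,0,0,0,0,0,0],[-1,0,0,0,0,0,0],[-1,0,0,0,0,0,0],[-1,0,0,0,0,0,0],[-1,0,0,0,0,0,0]]]' 60
python3 where.py
```

```text
eef_pos: [0.546, -0.1278, 0.0812]
wrist_force: [-0.6, -0.3, 0.7]
time_s: 16.73
eef_pos: [0.5464, -0.1285, 0.0835]
orientation: [[0.985, 0.171, 0.002], [0.171, -0.985, -0.0], [0.002, 0.001, -1.0]]
wrist_force: [-0.9, 0.7, 6.1]
gripper_width: 0.0267
grip_force: 58.7
cx,sy mm [ 34.1 -53.3] z 0.0835
```

```bash
python3 -m jog '[[[-1,0,-0.006,0,0,0,0],[-1,0,-0.008,0,0,0,0],[-1,0,-0.008,0,0,0,0],[-1,0,-0.008,0,0,0,0],[-1,0,-0.008,0,0,0,0],[-1,0,-0.008,0,0,0,0],[-1,0,-0.008,0,0,0,0],[-1,0,-0.008,0,0,0,0],[-1,0,-0.008,0,0,0,0],[-1,0,-0.008,0,0,0,0]]]' | grep wrist; python3 where.py
python3 -m jog '[[[-1,0,-0.008,0,0,0,0],[-1,0,-0.008,0,0,0,0],[-1,0,-0.007,0,0,0,0],[-1,0,-0.005,0,0,0,0],[-1,0,0,0,0,0,0],[-1,0,0,0,0,0,0]]]' | grep wrist; python3 where.py
```

```text
wrist_force: [-0.5, -7.3, 6.2]
cx,sy mm [33.9 23.1] z 0.0835
wrist_force: [-1.9, -0.3, 7.9]
cx,sy mm [33.8 52.7] z 0.0835
```

Re-reference x against its stop, since flat pads don't fix it.

```bash
python3 -m jog '[[[-1,0.005,0,0,0,0,0],[-1,0.005,0,0,0,0,0],[-1,0,0,0,0,0,0],[-1,0,0,0,0,0,0]]]' | grep wrist; python3 where.py
for i in 1 2 3 4 5; do python3 -m jog '[[[-1,0.001,0,0,0,0,0],[-1,0,0,0,0,0,0],[-1,0,0,0,0,0,0]]]' | grep wrist;  python3 where.py; done
```

```text
wrist_force: [-2.0, 0.3, 6.6]
cx,sy mm [43.9 52.8] z 0.0835
wrist_force: [-3.2, 0.3, 7.0]
cx,sy mm [44.3 52.7] z 0.0835
wrist_force: [-4.5, -0.1, 8.9]
cx,sy mm [45.1 52.8] z 0.0835
wrist_force: [-3.3, 0.7, 8.1]
cx,sy mm [46.1 52.8] z 0.0835
wrist_force: [-4.0, -1.2, 8.3]
cx,sy mm [46.6 52.8] z 0.0835
wrist_force: [-6.8, -1.0, 11.0]
cx,sy mm [46.6 52.8] z 0.0835
```

```bash
python3 -m jog '[[[-1,-0.005,0,0,0,0,0],[-1,-0.005,0,0,0,0,0],[-1,-0.003,0,0,0,0,0],[-1,0,0,0,0,0,0],[-1,0,0,0,0,0,0]]]' | grep wrist; python3 where.py
```

```text
wrist_force: [2.1, 1.7, 6.9]
cx,sy mm [37.  52.7] z 0.0835
```

```bash
python3 -m jog '[[[-1,-0.0015,0,0,0,0,0],[-1,0,0,0,0,0,0],[-1,0,0,0,0,0,0]]]' | grep wrist; python3 where.py
```

```text
wrist_force: [3.4, 2.0, 6.6]
cx,sy mm [35.9 52.7] z 0.0835
```

```bash
python3 -m jog '[[[-1,-0.0013,0,0,0,0,0],[-1,0,0,0,0,0,0],[-1,0,0,0,0,0,0]]]' | grep wrist; python3 where.py
```

```text
wrist_force: [2.6, 1.5, 5.7]
cx,sy mm [34.7 52.7] z 0.0835
```

```bash
python3 -m jog '[[[1,0,0,0,0,0,0],[1,0,0,0,0,0,0],[1,0,0,0,0,0,0],[1,0,0,0,0,0,0],[1,0,0,-0.02,0,0,0],[1,0,0,-0.04,0,0,0],[1,0,0,-0.04,0,0,0],[1,0,0,-0.04,0,0,0],[1,0,0,-0.04,0,0,0],[1,0,0,-0.02,0,0,0]]]' | grep eef
python3 -m jog '[[[-1,0.02,0.01,0,0,0,0],[-1,0.02,0.01,0,0,0,0],[-1,0.02,0.011,0,0,0,0],[-1,0.02,0.011,0,0,0,0],[-1,0.02,0.011,0,0,0,0],[-1,0,0,0.01,0,0,0],[-1,0,0,0.01,0,0,0],[-1,0,0,0.01,0,0,0],[-1,0,0,0,0,0,0],[-1,0,0,0,0,0,0]]]' | grep -E "eef|wid|wrist"
```

```text
eef_pos: [0.5281, -0.0244, 0.2873]
eef_pos: [0.6332, -0.0588, 0.2514]
wrist_force: [0.7, -0.2, -0.1]
gripper_width: -0.0001
```

```bash
python3 -m jog '[[[-1,0.004,0.0005,0.005,0,0,0],[-1,0,0,0.005,0,0,0],[-1,0,0,0.003,0,0,0],[-1,0,0,0.003,0,0,0],[-1,0,0,0.003,0,0,0],[-1,0,0,0.003,0,0,0],[-1,0,0,0.003,0,0,0],[-1,0,0,0.003,0,0,0],[-1,0,0,0,0,0,0]]]' | grep -E "eef|wrist"
for i in 1 2 3 ; do python3 -m jog '[[[-1,0,0,0.0015,0,0,0],[-1,0,0,0,0,0,0]]]' | grep -E "eef|wrist"; done
```

```text
eef_pos: [0.6385, -0.059, 0.2241]
wrist_force: [-1.4, 1.2, 4.6]
eef_pos: [0.6386, -0.059, 0.2228]
wrist_force: [-1.7, 0.2, 4.7]
eef_pos: [0.6386, -0.059, 0.2222]
wrist_force: [-2.4, 0.4, 6.4]
eef_pos: [0.6386, -0.059, 0.2217]
wrist_force: [-3.6, 1.0, 10.5]
```

```bash
for i in 1 2 3 4 5 6 7; do python3 -m jog '[[[-1,0,0,0.001,0,0,0],[-1,0,0,0,0,0,0]]]' | grep -E "eef|wrist"; done
```

```text
eef_pos: [0.6386, -0.0589, 0.2212]
wrist_force: [-4.4, 1.2, 12.7]
eef_pos: [0.6386, -0.059, 0.2205]
wrist_force: [-4.3, 0.5, 13.7]
eef_pos: [0.6386, -0.059, 0.2196]
wrist_force: [-4.7, 1.3, 15.3]
eef_pos: [0.6386, -0.059, 0.2186]
wrist_force: [-4.2, 0.3, 14.1]
eef_pos: [0.6386, -0.059, 0.2176]
wrist_force: [-5.3, 2.0, 13.7]
eef_pos: [0.6386, -0.059, 0.2167]
wrist_force: [-4.6, 1.6, 15.1]
eef_pos: [0.6386, -0.0589, 0.2157]
wrist_force: [-4.5, 0.3, 13.9]
```

```bash
for i in 1 2 3 4; do python3 -m jog '[[[-1,0,0,0.001,0,0,0],[-1,0,0,0,0,0,0]]]' | grep -E "eef|wrist"; done
```

```text
eef_pos: [0.6386, -0.0589, 0.2147]
wrist_force: [-5.0, 0.7, 15.7]
eef_pos: [0.6387, -0.0589, 0.2138]
wrist_force: [-4.9, 0.6, 15.1]
eef_pos: [0.6386, -0.059, 0.2131]
wrist_force: [-5.6, 0.9, 16.8]
eef_pos: [0.6387, -0.0589, 0.213]
wrist_force: [-6.6, 1.9, 20.2]
```

```bash
python3 -m jog '[[[-1,0,0,0.0005,0,0,0],[-1,0,0,0,0,0,0]]]' | grep -E "eef|wrist"
python3 -m jog '[[[-1,0,0,-0.008,0,0,0],[-1,0,0,-0.015,0,0,0],[-1,0,0,-0.015,0,0,0],[-1,0,0,-0.02,0,0,0],[-1,0,0,-0.015,0,0,0],[1,-0.02,-0.01,0,0,0,0],[1,-0.02,-0.01,0,0,0,0],[1,-0.02,-0.011,0,0,0,0],[1,-0.02,-0.011,0,0,0,0],[1,-0.023,-0.011,0,0,0,0]]]'  | grep -E "eef|wrist"
python3 -m jog '[[[1,0,0,0,0,0,0],[1,0,0,0,0,0,0]]]' | grep -E "eef|wid"
python3 where.py
```

```text
eef_pos: [0.6387, -0.059, 0.213]
wrist_force: [-6.9, 1.0, 22.7]
eef_pos: [0.5274, -0.0244, 0.2803]
wrist_force: [-0.6, 1.1, 0.0]
eef_pos: [0.5275, -0.0244, 0.2812]
gripper_width: 0.083
cx,sy mm [33.3 52.5] z 0.2812
```

```bash
python3 -m jog '[[[1,0,0,0.03,0,0,0],[1,0,0,0.04,0,0,0],[1,0,0,0.04,0,0,0],[1,0,0,0.04,0,0,0],[1,0,0,0.03,0,0,0],[1,0,0,0.02,0,0,0],[1,0,0,0,0,0,0],[1,0,0,0,0,0,0]]]' | grep -E "eef|wrist"
python3 -m jog '[[[-1,0,0,0,0,0,0],[-1,0,0,0,0,0,0],[-1,0,0,0,0,0,0],[-1,0,0,0,0,0,0],[-1,0,0,0,0,0,0],[-1,0,0,0,0,0,0]]]' 60 | grep -E "wid|grip|wrist"
python3 where.py
python3 -m jog '[[[-1,-0.006,0,0,0,0,0],[-1,-0.008,0,0,0,0,0],[-1,-0.008,0,0,0,0,0],[-1,-0.008,0,0,0,0,0],[-1,-0.008,0,0,0,0,0],[-1,-0.008,0,0,0,0,0],[-1,-0.008,0,0,0,0,0],[-1,-0.008,0,0,0,0,0],[-1,-0.006,0,0,0,0,0],[-1,0,0,0,0,0,0]]]' | grep -E "time|wrist"
python3 where.py
```

```text
eef_pos: [0.5286, -0.0248, 0.0802]
wrist_force: [0.0, 0.4, 0.9]
wrist_force: [-1.4, 1.3, 5.3]
gripper_width: 0.0266
grip_force: 58.7
cx,sy mm [34.3 52.4] z 0.0825
time_s: 28.48
wrist_force: [0.7, 1.2, 5.1]
cx,sy mm [-33.3  52.2] z 0.0825
```

```bash
python3 -m jog '[[[-1,-0.004,0,0,0,0,0],[-1,-0.004,0,0,0,0,0],[-1,0,0,0,0,0,0],[-1,0,0,0,0,0,0]]]' | grep wrist; python3 where.py
for i in 1 2 3 4 5 6; do python3 -m jog '[[[-1,-0.001,0,0,0,0,0],[-1,0,0,0,0,0,0]]]' | grep wrist;  python3 where.py; done
```

```text
wrist_force: [0.9, 0.9, 6.9]
cx,sy mm [-40.8  52.2] z 0.0824
wrist_force: [3.6, 2.8, 5.9]
cx,sy mm [-41.2  52.2] z 0.0824
wrist_force: [3.2, 2.4, 5.7]
cx,sy mm [-42.2  52.2] z 0.0824
wrist_force: [2.7, 1.8, 5.9]
cx,sy mm [-43.1  52.2] z 0.0824
wrist_force: [4.5, 2.7, 5.1]
cx,sy mm [-43.7  52.2] z 0.0824
wrist_force: [7.0, 4.5, 2.9]
cx,sy mm [-43.6  52.2] z 0.0825
wrist_force: [9.7, 4.7, -0.4]
cx,sy mm [-43.6  52.1] z 0.0825
```

```bash
python3 -m jog '[[[-1,0.005,0,0,0,0,0],[-1,0.005,0,0,0,0,0],[-1,0.0045,-0.0015,0,0,0,0],[-1,0,0,0,0,0,0],[-1,0,0,0,0,0,0]]]' | grep wrist; python3 where.py
```

```text
wrist_force: [-0.7, -1.8, 9.8]
cx,sy mm [-33.4  53.2] z 0.0824
```

```bash
python3 -m jog '[[[-1,0.0018,0,0,0,0,0],[-1,0,0,0,0,0,0],[-1,0,0,0,0,0,0]]]' | grep wrist; python3 where.py
```

```text
wrist_force: [-2.9, -2.6, 10.9]
cx,sy mm [-32.3  53.2] z 0.0824
```

```bash
python3 -m jog '[[[-1,0.0007,0,0,0,0,0],[-1,0,0,0,0,0,0],[-1,0,0,0,0,0,0]]]' | grep wrist; python3 where.py
```

```text
wrist_force: [-3.0, -3.1, 11.2]
cx,sy mm [-31.8  53.2] z 0.0824
```

```bash
python3 -m jog '[[[1,0,0,0,0,0,0],[1,0,0,0,0,0,0],[1,0,0,0,0,0,0],[1,0,0,0,0,0,0],[1,0,0,-0.02,0,0,0],[1,0,0,-0.04,0,0,0],[1,0,0,-0.04,0,0,0],[1,0,0,-0.04,0,0,0],[1,0,0,-0.04,0,0,0],[1,0,0,-0.02,0,0,0]]]' | grep eef
python3 -m jog '[[[-1,0.028,0.009,0,0,0,0],[-1,0.028,0.009,0,0,0,0],[-1,0.028,0.009,0,0,0,0],[-1,0.028,0.009,0,0,0,0],[-1,0.028,0.009,0,0,0,0],[-1,0.026,0.008,0,0,0,0],[-1,0,0,0.01,0,0,0],[-1,0,0,0.01,0,0,0],[-1,0,0,0.01,0,0,0],[-1,0,0,0,0,0,0]]]' | grep -E "time|eef|wid|wrist"
```

```text
eef_pos: [0.4651, -0.0343, 0.2861]
time_s: 32.4
eef_pos: [0.6338, -0.0576, 0.2481]
wrist_force: [-0.2, -0.2, -0.5]
gripper_width: -0.0001
```

```bash
python3 -m jog '[[[-1,0.002,0.0015,0.005,0,0,0],[-1,0,0,0.003,0,0,0],[-1,0,0,0.003,0,0,0],[-1,0,0,0.003,0,0,0],[-1,0,0,0.003,0,0,0],[-1,0,0,0.003,0,0,0],[-1,0,0,0.003,0,0,0],[-1,0,0,0.002,0,0,0],[-1,0,0,0,0,0,0]]]' | grep -E "eef|wrist"
for i in 1 2 3 ; do python3 -m jog '[[[-1,0,0,0.001,0,0,0],[-1,0,0,0,0,0,0]]]' | grep -E "eef|wrist"; done
```

```text
eef_pos: [0.6385, -0.059, 0.2263]
wrist_force: [-0.3, -0.2, 4.0]
eef_pos: [0.6386, -0.059, 0.2254]
wrist_force: [-1.2, 0.6, 4.0]
eef_pos: [0.6386, -0.059, 0.2243]
wrist_force: [-2.0, 0.2, 3.4]
eef_pos: [0.6386, -0.059, 0.2232]
wrist_force: [-1.3, -0.8, 4.2]
```

```bash
for i in 1 2 3 4; do python3 -m jog '[[[-1,0,0,0.001,0,0,0],[-1,0,0,0,0,0,0]]]' | grep -E "eef|wrist"; done
```

```text
eef_pos: [0.6386, -0.059, 0.2222]
wrist_force: [-2.0, 0.0, 4.5]
eef_pos: [0.6386, -0.059, 0.2212]
wrist_force: [-1.5, 0.0, 4.3]
eef_pos: [0.6386, -0.059, 0.2211]
wrist_force: [-2.3, 0.1, 6.9]
eef_pos: [0.6386, -0.059, 0.2208]
wrist_force: [-4.3, 1.0, 9.1]
```

```bash
for i in 1 2 3 4 5 6 7; do python3 -m jog '[[[-1,0,0,0.001,0,0,0],[-1,0,0,0,0,0,0]]]' | grep -E "eef|wrist"; done
```

```text
eef_pos: [0.6386, -0.059, 0.2201]
wrist_force: [-3.7, 0.6, 12.0]
eef_pos: [0.6386, -0.059, 0.2193]
wrist_force: [-4.4, 0.4, 11.9]
eef_pos: [0.6386, -0.059, 0.2184]
wrist_force: [-4.3, 0.8, 12.3]
eef_pos: [0.6386, -0.059, 0.2174]
wrist_force: [-4.0, 0.4, 11.8]
eef_pos: [0.6386, -0.059, 0.2164]
wrist_force: [-4.2, 0.7, 12.9]
eef_pos: [0.6386, -0.059, 0.2155]
wrist_force: [-4.1, 0.4, 12.6]
eef_pos: [0.6386, -0.059, 0.2145]
wrist_force: [-4.4, 1.6, 12.7]
```

```bash
for i in 1 2 3 4; do python3 -m jog '[[[-1,0,0,0.001,0,0,0],[-1,0,0,0,0,0,0]]]' | grep -E "eef|wrist"; done
```

```text
eef_pos: [0.6386, -0.059, 0.2135]
wrist_force: [-4.1, 0.8, 12.5]
eef_pos: [0.6387, -0.059, 0.2131]
wrist_force: [-5.3, 0.6, 14.3]
eef_pos: [0.6387, -0.059, 0.2131]
wrist_force: [-5.7, 0.0, 18.7]
eef_pos: [0.6387, -0.059, 0.2129]
wrist_force: [-7.5, 1.2, 21.5]
```

Home. Lift off, back the arm away, and look.

```bash
python3 -m jog '[[[-1,0,0,-0.008,0,0,0],[-1,0,0,-0.015,0,0,0],[-1,0,0,-0.02,0,0,0],[-1,0,0,-0.025,0,0,0],[-1,0,0,-0.025,0,0,0],[-1,-0.03,0,0,0,0,0],[-1,-0.04,0,0,0,0,0],[-1,-0.04,0,0,0,0,0],[-1,-0.04,0,0,0,0,0],[-1,-0.04,0,0,0,0,0]]]'|grep -E "time|eef"
python3 -m jog '[[[-1,-0.03,0.03,0,0,0,0],[-1,-0.03,0.03,0,0,0,0],[-1,0,0.035,0,0,0,0],[-1,0,0.035,0,0,0,0],[-1,0,0.03,0,0,0,0],[-1,0,0.02,0,0,0,0],[-1,0,0,0,0,0,0],[-1,0,0,0,0,0,0]]]'|grep -E "time|eef|wrist"
python3 - <<'E'
from fit import *
import cv2
cv2.imwrite("pics/c6.png",np.hstack([cv2.resize(cams["top"]["img"][:,:,::-1][125:250,255:380],(400,400),interpolation=cv2.INTER_CUBIC),cv2.resize(cams["scene"]["img"][:,:,::-1][160:290,190:320],(400,400),interpolation=cv2.INTER_CUBIC)]))
E
```

```text
time_s: 36.98
eef_pos: [0.4496, -0.0917, 0.3001]
time_s: 37.65
eef_pos: [0.4239, -0.2786, 0.3001]
wrist_force: [-0.4, -0.1, -0.6]
```

View pics/c6.png

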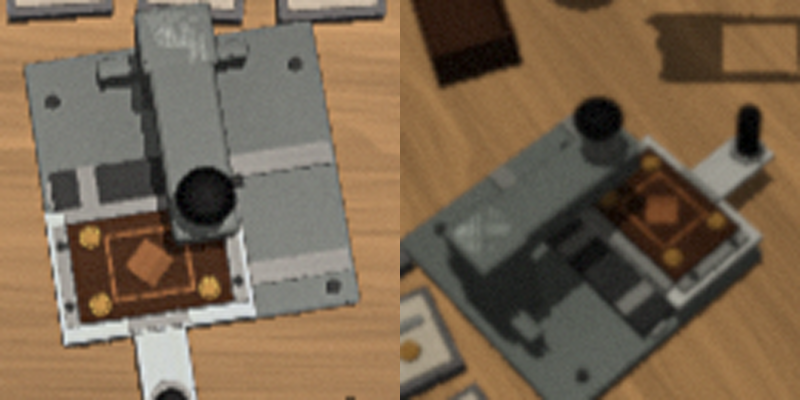

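The picture shows the knob back up at (205,197). Boss c is hidden under the ram, and the other bosses at (90,237), (100,304) and (209,287) are seated with nothing disturbed.

```bash
python3 -c "
from station import ctrl
print(ctrl.finish_job())"
```

```text
the job is handed in; nothing more can be done
None
```

I pressed bosses a, b and c to the hard stop in turn, with at most about 23 N measured at the wrist. The ram came back up each time, and I handed the job in with the arm clear at about 38 s. I haven't seen the verdict.

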